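# Run the mill jar out to its unloading station and take off the blade cap

## Task

The bench mill has finished a batch: push the jar carrier (it has an upright black knob for this) along the rail, out from under the motor head to the next station, so that it rests clicked into its notch there with the green pointer at the green mark. Then screw the black blade cap off that jar (ordinary and reverse-thread jars look alike, so try it one way and, if it is stuck, the other) and lift it straight up until the blade is completely out of the jar. Finish while holding it there, still and upright, close above the jar's mouth so that what clings to the blade falls back into it; leave the spare jar and everything else on the counter alone.

Things in the scene. Friction and masses are not known exactly. Their poses are not given: they have to be found in the camera images.
- mill: the bench mill's stand, fixed to the counter: grey plate 305 mm long, two guide rods, a column and a white motor head. Origin on the rail's middle line at counter height. y axis along the rail, from its open right end (-y) to the end under the head (+y); x points away from the robot, z up. Stations at x = 0: milling y = +0.110 m, unloading y = -0.040 m.
- mill_head (a point): middle of the underside of the head's drive socket, z = 0.165 m, above the milling station. The raised white head is fixed: in the mill's frame it covers x from -0.045 to +0.12, y from +0.065 to +0.16, z from 0.165 to 0.27 m; its column (32 mm thick) stands at x = 0.098, y = 0.122 m.
- carrier (a joint): travel in m of the aluminium jar carrier (112 x 90 mm): 0 = milling station (start), 0.150 = unloading station, 0.180 = end of the rail; grows along the mill's -y axis, to the right seen from the robot. A spring ball clicks into a notch at each station; 6 to 10 N pushes it out. Elsewhere it slides with about 2 N and stays where left. Pushed too far, it leaves the notch and can be pushed back.
- unload_mark (a point): the green mark on the plate, z = 0.013 m, 56 mm to the robot's side of the rail's middle line: when the carrier is in the unloading notch, the green pointer on its near edge faces this mark. The notch draws the carrier in if it is let go within about 3 mm of its middle.
- push_knob (a point): middle of the top of the carrier's upright black push knob, z = 0.092 m. The knob is 24 mm across and 32 mm high (z 0.060 to 0.092 m), on a 14 mm steel post down to z = 0.033 m. A thin arm (top z = 0.039 m) carries it, 100 mm to the robot's side (mill -x) and 70 mm behind (mill +y) the jar's axis.
- jar_mouth (a point): middle of the mouth of the steel jar in the carrier, at its rim (z = 0.132 m), inside the cap at first; moves with the carrier. Jar 60 mm across, shoulder sloping in from z = 0.092 to 0.108 m; neck 34 mm outside, 28 mm inside. Clips (tops at z = 0.046 m) hold its square 64 mm foot: it can neither turn nor rise.
- blade_cap: round black knurled cap, 54 mm across, about 0.12 kg, screwed tight on the jar in the carrier. Origin on its axis at the lower edge of the skirt: z = 0.112 m when on the jar, 20 mm below the jar's rim. Skirt 32 mm high; a 12 mm high steel drive cross, 26 mm across, stands on top. z axis up. Turns freely with under 0.3 N m when turned the right way.
- cap_lug (a point): point inside the cap at its lug thread, 4 mm above the origin. Some jars have an ordinary thread (cap comes off anticlockwise seen from above), some a reverse one (clockwise); they look alike. Turned the right way the cap is free from 60 to about 140 degrees of turn, and may rise 0 to 3 mm; the wrong way it meets a hard stop within about 4 degrees. Pulled up before it is free, it stays locked.
- cap_blade (a point): lowest point of the blade shaft that hangs from the cap inside the jar, 33 mm below the cap's origin; the blade is 23 mm across. The cap must rise 53 mm from its place on the jar before this point is above the rim.
- spare_cap: the same kind of cap, on a spare jar parked in a fixed seat on the stand at mill x = 0.095, y = 0.03 m; origin at the lower edge of its skirt, z = 0.112 m (top of its drive cross z = 0.156 m). Not to be handled.
- timer: bystander: white kitchen timer, 74 x 64 x 18 mm, lying flat; origin in the middle of its underside
- tub_blue: bystander: small tub with a blue lid, 73 mm across, 47 mm high; origin in the middle of its underside
- tape_roll: bystander: roll of masking tape lying flat, 79 mm across, 18 mm high; origin in the middle of its underside
- tub_white: bystander: white tub with a white lid, 73 mm across, 64 mm high; origin in the middle of its underside
- spoon: bystander: steel measuring spoon, 125 mm long; origin in the middle of its underside
- pen: bystander: black and red marker pen, 130 mm long; origin in the middle of its underside

How it is judged:
On the way, in this order (a step that is already met when the one before it is completed fails the run):
1. the carrier rests in the notch of the unloading station, out from under the head, with the cap still on its jar (value of joint carrier between 0.1465 and 0.1535 m and velocity of joint carrier between -0.01 and 0.01 m/s and z of blade_cap in the frame of jar_mouth below -0.015 m), for 0.3 s.
2. the cap has come off the thread and is lifted by the fingers, the carrier still in that notch (value of joint carrier between 0.1465 and 0.1535 m and z of blade_cap in the frame of jar_mouth above -0.008 m and contact force between the fingers and blade_cap above 1 N), for 0.1 s.
At the end, for the whole second after the job is handed in: The carrier is within 3.5 mm of the middle of the unloading station; the cap is held by the fingers, at rest, its lower edge at least 35 mm (blade clear of the rim) and at most 140 mm above the rim of the jar, its axis within 30 mm of the jar's axis and within 14 degrees of upright (value of joint carrier between 0.1465 and 0.1535 m and z of blade_cap in the frame of jar_mouth between 0.035 and 0.14 m and horizontal distance between blade_cap and jar_mouth below 0.03 m and angle between blade_cap's own z axis and vertical below 0.25 rad and linear speed of blade_cap below 0.03 m/s and contact force between the fingers and blade_cap above 1 N); the arm keeps its last pose, push and grip.
It fails at once if the spare jar's cap is shifted by more than 12 mm (distance of spare_cap from where it was at the start of the episode above 0.012 m).
It fails at once if a bystander on the counter is shifted by more than 40 mm (distance of any of timer, tub_blue, tape_roll, tub_white, spoon, pen from where it was at the start of the episode above 0.04 m).
It also fails if it takes over 58 s, if anything falls off the work surface, if the arm or the gripper's body presses on something with over 40 N, if the wrist force passes 120 N, or if a joint passes its speed limit or range.

## Robot

A 6-joint arm with a two-finger parallel gripper is mounted at the origin on the work surface; the furniture and walls round the work are solid. World frame = base frame: x ahead of the robot, y to its left, z up, the work surface at z = 0. Lengths are in m, angles in rad, forces in N, time in s.
With the tool pointing down it reaches from about 0.3 to 0.95 m from the base axis. Payload 3.1 kg.
Tool frame: the origin (TCP) lies at the very end of the fingers, on their centre line; the grasp point (between the pads) lies 19 mm behind it; z points along the fingers, y is the line along which they close (so a half turn about z gives the same grasp; the last joint's range is limited). The gripper opens to 85 mm and grips with 20 to 120 N. Pads are 22 mm wide; open, the fingers measure 114 mm over their backs; the gripper's body (76 mm by 85 mm) begins 54 mm behind the grasp point. The pads swing forward as they close: fully open they stand 13 mm farther back than shut.
Start: joints at [1.223, 0.308, 1.634, -0, 1.2, -0.07], TCP at [0.171, 0.601, 0.231] pointing down, gripper open.
Joint ranges: [-3.06, 3.06], [-0.79, 1.96], [0.05, 2.63], [-1.19, 4.34], [0.05, 2.64], [-2.94, 2.94]. Speed limits (rad/s): [2.79, 2.79, 3.14, 3.14, 3.14, 3.14].

## Interface

Orientations are given as a unit quaternion [w, x, y, z].
In Python, from workcell import manip gives the robot as it stands.
- The arm moves only by the tool servo_tool, never from a script. Its argument "plan" is text: rows parted by semicolons, each of 5 numbers parted by spaces: the shift along the world's x, y, z in cm, then the turn about the world's z in degrees, then the opening, from 0 (shut) to 1 (fully open). In form: x y z roll jaw; .... A call has 1 to 5 rows; each row is the pose to reach, as a shift and turn from the pose commanded when the call began; what a row does not reach only later rows make up. A row lasts 1/10 s, in which the tool goes at most 50 mm and 8.59 degrees, less where a joint would pass 70% of its speed; a pose out of reach is approached as far as the arm can. A call with a gripper value outside its range is refused whole. The fingers move at their own pace and stop on an object; "squeeze" is the grip in N (left out, the last holds). Time passes only in rows, so rows that repeat a pose let the fingers close. It gives the time, the measured TCP pose, the force, the opening and the grip force at its end, in the units of the state.
- manip.state(): the state, without advancing time (a new reading comes with each control period).
- manip.capture(name): name is "scene" or "top"; returns a dict with "img" (400x640x3 uint8, red, green, blue), "z_map" (400x640 float32, m along the optical axis (not along the pixel's ray), 0 where there is no reading), "fx", "fy", "cx", "cy" (pixels), "extrinsics" (4x4, takes a point from world to camera coordinates). Camera axes: x right, y down, z forward; pixel columns grow to the right and rows downward; lengths in m; the calibration is good to about 2 mm. A picture is of the moment at which its call begins.
- manip.hand_in(): hands the job in; it is judged then, once.
The state is a dict: "time_s": time; "joint_positions": joint angles; "dq": joint speeds; "effort": joint torques, N m; "position": TCP position; "orientation": TCP orientation; "ft_force": force on the tool from outside, world axes, zero at the start; "torque": the same for the moment, N m; "finger_gap": finger opening in m; "finger_force": force on a finger pad.
Only numpy, scipy, OpenCV 4.12 (cv2) and the standard library are available. Lean on these libraries where they do the work, as an engineer would, in place of code of your own. Each camera call takes 0.05 s, during which the arm holds its last target. There are 200 camera calls.

## Working session

There is one attempt and no reset: what is moved stays moved. The work goes in short steps, Python scripts to look and compute and a tool call to move; the robot and the scene stay as the last step left them, time stands still between calls to the robot, and variables do not carry over. Pictures are saved under pics/ and viewed, at most 10 in all, crops included, and the job is handed in when it is done.

Besides the shell and the picture viewer there is one more tool, called by a JSON object that holds its "fn" and its "kwargs", one argument or row to a line. servo_tool: Moves the arm, as the interface text tells. Its arguments: {"type":"object","properties":{"plan":{"type":"string"},"squeeze":{"type":"number"}},"required":["plan"]}

```bash
mkdir -p pics; cat > h.py <<'E'
import numpy as np, cv2
from workcell import manip
def cap(n,f=None):
    c=manip.capture(n)
    if f: cv2.imwrite('pics/'+f,c['img'][:,:,::-1])
    return c
def cloud(c):
    v,u=np.mgrid[0:400,0:640]; z=c['z_map']
    P=np.stack([(u-c['cx'])/c['fx']*z,(v-c['cy'])/c['fy']*z,z],-1)
    E=c['extrinsics']; W=(P-E[:3,3])@E[:3,:3]
    W[z==0]=np.nan
    return W
def ray(c,u,v,h):
    E=c['extrinsics'];R=E[:3,:3];o=-R.T@E[:3,3]
    d=R.T@np.array([(u-c['cx'])/c['fx'],(v-c['cy'])/c['fy'],1])
    return o+d*(h-o[2])/d[2]
E
python3 - <<'E'
from h import *
a=cap('scene','s1.png');b=cap('top','t1.png')
np.savez('c1.npz',ws=cloud(a),wt=cloud(b))
s=manip.state();print(s['time_s'],s['position'],s['orientation'],s['finger_gap'])
for c in(a,b):print(c['fx'],c['extrinsics'].round(3).tolist())
E
```

```text
0.1 [0.17116142 0.60029487 0.23012571] [-2.26639316e-04  1.38439681e-01  9.90370259e-01 -1.07426711e-03] 0.08517404863149142
514.9658006130285 [[0.255, -0.967, -0.017, -0.131], [-0.8, -0.201, -0.565, 0.497], [0.543, 0.158, -0.825, 0.941], [0.0, 0.0, 0.0, 1.0]]
385.51009364952625 [[0.359, -0.933, -0.001, -0.169], [-0.764, -0.294, -0.575, 0.487], [0.537, 0.207, -0.818, 0.93], [0.0, 0.0, 0.0, 1.0]]
```

View pics/s1.png

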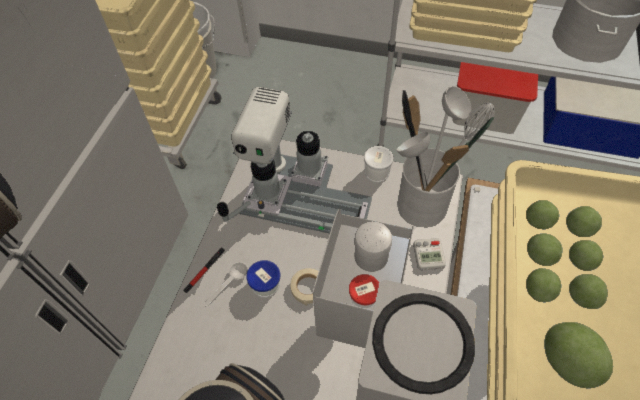

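View pics/t1.png

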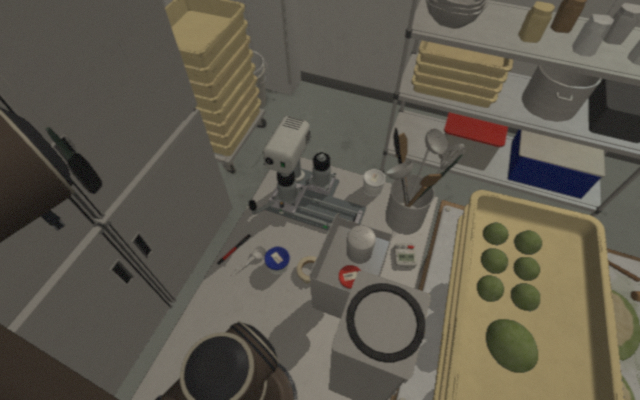

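The scene view shows the white head at (262,125), the black cap under it at (263,172), push knob at (223,209), spare cap at (308,140) and a green pointer at about (262,205). The rods run to (365,210), and there are solid boxes at (370,280).

```bash
python3 - <<'E'
from h import *
c=manip.capture('scene');W=cloud(c);im=c['img']
s=manip.state()
def pr(p):
    q=c['extrinsics']@np.r_[p,1];return (q[:2]/q[2]*c['fx']+[c['cx'],c['cy']]).round(0)
print('tcp px',pr(s['position']),'base',pr([0,0,0]))
for n,(u,v) in dict(cap=(263,168),capx=(263,160),knob=(223,207),spare=(308,134),sparecross=(307,130),head=(268,105),box=(335,270),box2=(395,250),ring=(420,380),jar=(373,232),red=(364,285),wt=(378,155),blue=(263,272),tape=(294,285),counter=(200,330),fridge=(60,150),plateR=(350,225)).items():
    print(n,W[v,u].round(3), W[v-2:v+3,u-2:u+3].reshape(-1,3).std(0).max().round(3))
h=cv2.cvtColor(im,cv2.COLOR_RGB2HSV)
m=cv2.inRange(h,(45,90,60),(85,255,255));m[:, 420:]=0
n,_,st,ce=cv2.connectedComponentsWithStats(m)
for i in range(1,n):
    if st[i,4]>3:
        u,v=ce[i].round().astype(int);print('green',ce[i],st[i,4],W[v,u].round(3))
cv2.imwrite('pics/z1.png',cv2.resize(im[80:240,190:390,::-1],None,fx=4,fy=3.75,interpolation=cv2.INTER_CUBIC)[:600,:800])
E
```

```text
tcp px [-44. 257.] base [253. 469.]
cap [0.565 0.153 0.142] 0.004
capx [0.541 0.137 0.206] 0.005
knob [0.474 0.223 0.092] nan
spare [0.675 0.079 0.156] 0.007
sparecross [ 1.547  0.376 -0.853] 0.492
head [0.641 0.153 0.266] 0.004
box [ 0.369 -0.063  0.124] 0.003
box2 [ 0.445 -0.17   0.12 ] 0.004
ring [ 0.115 -0.234  0.401] 0.002
jar [ 0.422 -0.124  0.211] 0.003
red [ 0.332 -0.128  0.165] 0.003
wt [ 0.733 -0.081  0.058] 0.004
blue [0.364 0.098 0.043] 0.003
tape [0.363 0.029 0.016] 0.003
counter [0.221 0.195 0.002] 0.003
fridge [0.543 0.687 0.075] 0.005
plateR [ 0.476 -0.068  0.128] 0.004
green [258.47058824 152.11764706] 17 [0.539 0.144 0.232]
green [320.76470588 227.70588235] 17 [0.519 0.009 0.015]
```

View pics/z1.png

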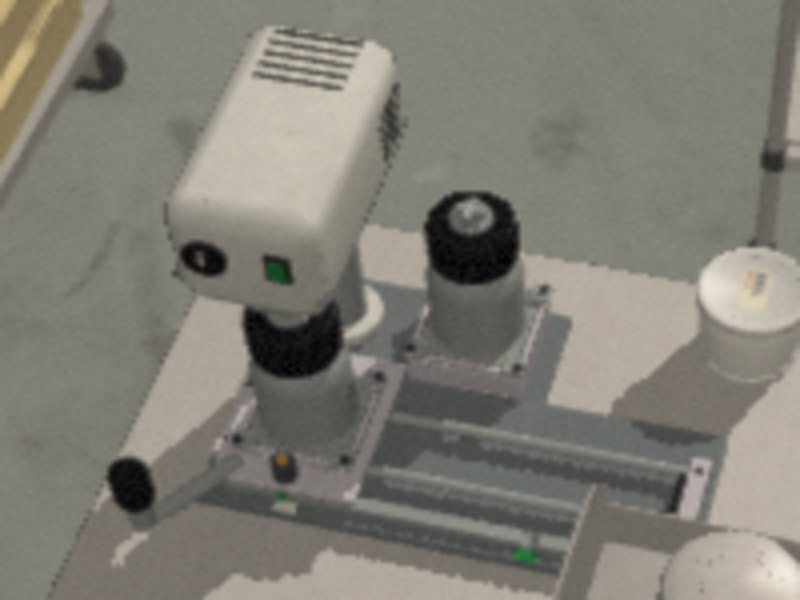

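Zoom: mark at px (320.8,227.7), knob top at about (222.5,206), spare cap top at about (308,134). The rail is nearly parallel to world y. Next I refine the pose.

```bash
python3 - <<'E'
from h import *
mill={'mark':(-.056,-.04),'knob':(-.1,.18),'spare':(.095,.03),'cap':(0,.11)}
for n in('scene','top'):
    c=manip.capture(n);im=c['img'];W=cloud(c);h=cv2.cvtColor(im,cv2.COLOR_RGB2HSV)
    res={}
    m=cv2.inRange(h,(45,90,40),(85,255,255));P=ray
    n_,_,st,ce=cv2.connectedComponentsWithStats(m)
    for i in range(1,n_):
        p=ray(c,*ce[i],.013)
        if st[i,4]>3 and np.hypot(p[0]-.519,p[1]-.009)<.03: res['mark']=p[:2];print(st[i,4])
    # tops from rays of dark pixels w/ depth near top height
    for k,z,g,r in(('knob',.092,(.474,.223),.03),('spare',.144,(.67,.079),.045)):
        d=np.hypot(W[...,0]-g[0],W[...,1]-g[1])
        m=(abs(W[...,2]-z)<.004)&(d<r)
        Q=W[m][:,:2].astype(np.float32);e=cv2.minEnclosingCircle(Q);print(k,m.sum(),np.array(e[0]).round(4),round(e[1],4),np.median(Q,0).round(4),Q.min(0).round(4),Q.max(0).round(4))
        res[k]=(Q.min(0)+Q.max(0))/2
    A=np.array([mill[k] for k in res]);B=np.array([res[k] for k in res])
    a=A-A.mean(0);b=B-B.mean(0)
    th=np.arctan2((a[:,0]*b[:,1]-a[:,1]*b[:,0]).sum(),(a*b).sum());R=np.array([[np.cos(th),-np.sin(th)],[np.sin(th),np.cos(th)]])
    t=B.mean(0)-R@A.mean(0)
    print(n,'yaw',th,'o',t.round(4),'resid',(B-A@R.T-t).round(4).tolist(), {k:(R@np.array(v)+t).round(4).tolist() for k,v in mill.items()},'capunl',R@[0,-.04]+t)
E
```

```text
16
knob 60 [0.4782 0.2289] 0.0123 [0.4771 0.2297] [0.4667 0.2172] [0.4886 0.2399]
spare 258 [0.6711 0.0803] 0.027 [0.6673 0.078 ] [0.6442 0.0538] [0.6963 0.1057]
scene yaw -0.001513792625519925 o [0.5765 0.0495] resid [[0.0004, 0.0007], [0.0009, -0.0011], [-0.0013, 0.0004]] {'mark': [0.5204, 0.0096], 'knob': [0.4768, 0.2296], 'spare': [0.6716, 0.0793], 'cap': [0.5767, 0.1595]} capunl [0.57644543 0.00948456]
7
knob 39 [0.4748 0.2297] 0.0121 [0.4757 0.2303] [0.4666 0.2199] [0.4855 0.2402]
spare 153 [0.6719 0.0816] 0.028 [0.6664 0.0778] [0.6451 0.0544] [0.697  0.1074]
top yaw 0.005488611845756191 o [0.577  0.0506] resid [[0.0007, 0.0002], [0.0001, 0.0], [-0.0007, -0.0002]] {'mark': [0.5212, 0.0103], 'knob': [0.476, 0.2301], 'spare': [0.6718, 0.0811], 'cap': [0.5764, 0.1606]} capunl [0.57718307 0.01061625]
```

{"fn": "servo_tool", "kwargs": {
  "plan": "15 -18.5 0 16 1;15 -18.5 0 16 1;15 -18.5 0 16 1;15 -18.5 0 16 1;15 -18.5 0 16 1",
  "squeeze": 60
}}

```text
time_s: 0.75
position: [0.3226, 0.4138, 0.2312]
orientation: [0.0, -0.0, 1.0, -0.0]
ft_force: [-0.1, 0.9, 0.5]
finger_gap: 0.0856
finger_force: 0.0
```

{"fn": "servo_tool", "kwargs": {
  "plan": "15 -18.5 -6 0 1;15 -18.5 -6 0 1;15 -18.5 -6 0 1;15 -18.5 -6 0 1;15 -18.5 -6 0 1"
}}

```text
time_s: 1.25
position: [0.4725, 0.2291, 0.1709]
orientation: [0.0, -0.0, 1.0, 0.0]
ft_force: [0.6, 0.8, -0.0]
finger_gap: 0.0852
finger_force: 0.0
```

{"fn": "servo_tool", "kwargs": {
  "plan": "0 0 0 0 1"
}}

```text
time_s: 1.35
position: [0.4735, 0.2266, 0.1698]
orientation: [-0.0, 0.002, 1.0, -0.001]
ft_force: [-0.4, 0.3, -0.6]
finger_gap: 0.0851
finger_force: 0.0
```

{"fn": "servo_tool", "kwargs": {
  "plan": "0 0.2 -5 0 1;0 0.2 -9 0 1;0 0.2 -11.2 0 1;0 0.2 -11.2 0 1;0 0.2 -11.2 0 0",
  "squeeze": 40
}}

```text
time_s: 1.85
position: [0.4714, 0.2336, 0.0595]
orientation: [-0.0, -0.001, 1.0, 0.0]
ft_force: [1.0, 0.4, 0.4]
finger_gap: 0.0731
finger_force: 0.0
```

{"fn": "servo_tool", "kwargs": {
  "plan": "0 0 0 0 0;0 0 0 0 0;0 0 0 0 0;0 0 0 0 0;0 0 0 0 0"
}}

```text
time_s: 2.35
position: [0.4726, 0.2311, 0.0613]
orientation: [0.001, -0.002, 1.0, -0.002]
ft_force: [-0.6, -8.7, 9.5]
finger_gap: 0.0228
finger_force: 39.1
```

{"fn": "servo_tool", "kwargs": {
  "plan": "0 -2 0 0 0;0 -5 0 0 0;0 -8 0 0 0;0 -11 0 0 0;0 -13 0 0 0"
}}

```text
time_s: 2.85
position: [0.4729, 0.1042, 0.0613]
orientation: [0.002, 0.0, 1.0, 0.002]
ft_force: [-0.4, 10.3, 4.8]
finger_gap: 0.0228
finger_force: 42.1
```

{"fn": "servo_tool", "kwargs": {
  "plan": "0 -1 0 0 0;0 -1.6 0 0 0;0 -2 0 0 0;0 -2 0 0 0;0 -2 0 0 0"
}}

```text
time_s: 3.35
position: [0.473, 0.081, 0.0612]
orientation: [0.001, -0.002, 1.0, -0.002]
ft_force: [-2.2, -9.2, 6.7]
finger_gap: 0.0231
finger_force: 42.3
```

```bash
cat >m.py <<'E'
from h import *
s=manip.state();print(s['position'],s['ft_force'],s['torque'])
for n in('scene','top'):
    c=cap(n,n+'2.png');W=cloud(c)
    m=(abs(W[...,2]-.144)<.004)&(abs(W[...,0]-.577)<.06)&(abs(W[...,1]-.01)<.06)
    Q=W[m];print(n,m.sum(),Q.min(0),Q.max(0),((Q.min(0)+Q.max(0))/2).round(4))
E
python3 m.py
```

```text
[0.47302528 0.0809688  0.06124455] [-2.20964562 -9.1541386   6.72599905] [-1.31360853  0.10892435 -0.10499599]
scene 303 [ 0.55110378 -0.01497032  0.14002392] [0.60371921 0.0380883  0.14788262] [0.5774 0.0116 0.144 ]
top 174 [ 0.55037555 -0.01358061  0.1400438 ] [0.60247538 0.03912119 0.14790945] [0.5764 0.0128 0.144 ]
```

{"fn": "servo_tool", "kwargs": {
  "plan": "0 -0.1 0 0 0;0 -0.2 0 0 0;0 -0.2 0 0 0;0 -0.2 0 0 0"
}}

```text
time_s: 3.85
position: [0.473, 0.0808, 0.0612]
orientation: [0.002, -0.001, 1.0, -0.0]
ft_force: [0.2, -1.6, 6.5]
finger_gap: 0.0227
finger_force: 42.1
```

```bash
python3 m.py
```

```text
[0.47299417 0.08077716 0.06123595] [ 0.17561176 -1.59606533  6.47995821] [-0.3244074   0.15449136 -0.05019745]
scene 292 [ 0.5517665  -0.01482225  0.14000506] [0.6038738  0.0371708  0.14798888] [0.5778 0.0112 0.144 ]
top 175 [ 0.54873612 -0.01357865  0.14002585] [0.60353784 0.04030003 0.14784333] [0.5761 0.0134 0.1439]
```

{"fn": "servo_tool", "kwargs": {
  "plan": "0 0 0 0 1;0 0 0 0 1;0 0 0 0 1;0 0 0 0 1;0 0 2 0 1"
}}

```text
time_s: 4.45
position: [0.4685, 0.0808, 0.077]
orientation: [-0.003, -0.001, 1.0, -0.0]
ft_force: [-1.0, 0.7, -0.8]
finger_gap: 0.0852
finger_force: 0.0
```

{"fn": "servo_tool", "kwargs": {
  "plan": "0 0 5 0 1;0 0 10 0 1;0 0 15 0 1;0 0 16 0 1;0 0 16 0 1"
}}

```text
time_s: 4.95
position: [0.4732, 0.0813, 0.2419]
orientation: [0.003, -0.001, 1.0, 0.0]
ft_force: [-0.1, 0.8, -0.4]
finger_gap: 0.0851
finger_force: 0.0
```

```bash
python3 m.py; python3 - <<'E'
import cv2
a=cv2.imread('pics/scene2.png')[100:260,230:430];cv2.imwrite('pics/z2.png',cv2.resize(a,(750,600),interpolation=cv2.INTER_CUBIC))
E
```

```text
[0.47324734 0.0812535  0.24189627] [-0.12000736  0.77854469 -0.38311328] [ 0.00428176  0.04444602 -0.01545755]
scene 288 [ 0.55197595 -0.01406444  0.14001867] [0.60516974 0.03814245 0.14795988] [0.5786 0.012  0.144 ]
top 175 [ 0.55011029 -0.01382337  0.14003007] [0.60257865 0.03958243 0.14799074] [0.5763 0.0129 0.144 ]
```

View pics/z2.png

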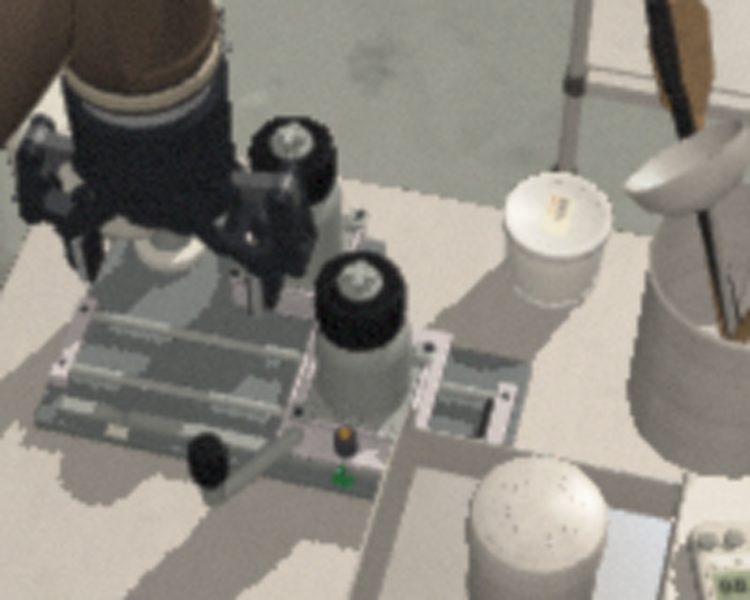

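Pointer (345,445) sits directly above the green mark (342,475). I'll check the travel using the knob.

```bash
python3 - <<'E'
from h import *
w=np.load('c1.npz')
for n,k in(('scene','ws'),('top','wt')):
    W0=w[k];W1=np.nanmean([cloud(manip.capture(n)) for _ in range(3)],0)
    for W,y in((W0,.23),(W1,.08)):
        m=(abs(W[...,2]-.092)<.004)&(np.hypot(W[...,0]-.476,W[...,1]-y)<.03)
        Q=W[m];print(n,m.sum(),Q.mean(0).round(4),((Q.min(0)+Q.max(0))/2).round(4))
E
```

```text
scene 62 [0.4767 0.229  0.0906] [0.4771 0.229  0.0912]
scene 67 [0.4781 0.0793 0.09  ] [0.4785 0.0796 0.0906]
top 35 [0.4758 0.23   0.0923] [0.4758 0.2301 0.092 ]
top 45 [0.4759 0.0807 0.0921] [0.4771 0.0811 0.0914]
```

{"fn": "servo_tool", "kwargs": {
  "plan": "0 -5 0 -8 1;2 -7 0 -16 1;6 -7 0 -24 1;10.4 -7 0 -32 1;10.4 -7 0 -40 1",
  "squeeze": 60
}}

```text
time_s: 5.85
position: [0.5798, 0.0104, 0.2376]
orientation: [0.001, 0.344, 0.939, 0.0]
ft_force: [-0.2, 0.1, 0.8]
finger_gap: 0.0855
finger_force: 0.0
```

{"fn": "servo_tool", "kwargs": {
  "plan": "0 0 0 -8 1;0 0 0 -16 1;0 0 0 -24 1;0 0 0 -32 1;0 0 0 -40 1"
}}

```text
time_s: 6.35
position: [0.5751, 0.011, 0.2382]
orientation: [-0.001, 0.644, 0.765, -0.001]
ft_force: [0.0, 0.6, 0.8]
finger_gap: 0.0854
finger_force: 0.0
```

{"fn": "servo_tool", "kwargs": {
  "plan": "0 0 0 -8 1;0 0 0 -10 1;0 0 0 -10 1;0 0 0 -10 1"
}}

```text
time_s: 6.75
position: [0.5752, 0.011, 0.2386]
orientation: [-0.0, 0.706, 0.708, -0.0]
ft_force: [-0.6, -0.2, -0.0]
finger_gap: 0.0854
finger_force: 0.0
```

{"fn": "servo_tool", "kwargs": {
  "plan": "0.2 0 -5 0 1;0.2 0 -9 0 1;0.2 0 -12 0 1;0.2 0 -12.8 0 1;0.2 0 -12.8 0 1"
}}

```text
time_s: 7.25
position: [0.5762, 0.0111, 0.1098]
orientation: [-0.001, 0.706, 0.708, -0.001]
ft_force: [0.2, 0.4, -0.5]
finger_gap: 0.0855
finger_force: 0.0
```

{"fn": "servo_tool", "kwargs": {
  "plan": "0 0 0 0 0;0 0 0 0 0;0 0 0 0 0;0 0 0 0 0;0 0 0 0 0"
}}

```text
time_s: 7.75
position: [0.579, 0.0109, 0.1139]
orientation: [0.001, 0.707, 0.708, 0.001]
ft_force: [-1.8, 0.0, 7.1]
finger_gap: 0.0529
finger_force: 62.5
```

{"fn": "servo_tool", "kwargs": {
  "plan": "0 0 0 3 0;0 0 0 6 0;0 0 0 9 0;0 0 0 9 0"
}}

```text
time_s: 8.15
position: [0.5789, 0.0118, 0.1139]
orientation: [0.001, 0.649, 0.761, 0.002]
ft_force: [-1.3, 2.4, 6.1]
finger_gap: 0.0532
finger_force: 62.6
```

```bash
python3 -c "
from h import *
s=manip.state();print(s['torque'],s['ft_force'],s['effort'][5],s['orientation'])"
```

```text
[ 0.38442513  0.37031574 -0.07974957] [-1.30547579  2.38471357  6.07377576] -0.17261798959225416 [0.00081753 0.64879131 0.76096425 0.00160624]
```

{"fn": "servo_tool", "kwargs": {
  "plan": "0 0 0 8 0;0 0 0 16 0;0 0 0 24 0;0 0 0 32 0;0 0 0 40 0"
}}

```text
time_s: 8.65
position: [0.5787, 0.0118, 0.1139]
orientation: [0.001, 0.347, 0.938, 0.001]
ft_force: [-1.1, 2.7, 7.1]
finger_gap: 0.0533
finger_force: 62.6
```

{"fn": "servo_tool", "kwargs": {
  "plan": "0 0 0 8 0;0 0 0 16 0;0 0 0 24 0;0 0 0 32 0;0 0 0 40 0"
}}

```text
time_s: 9.15
position: [0.5789, 0.0117, 0.1138]
orientation: [0.002, 0.005, 1.0, 0.0]
ft_force: [-1.7, 1.2, 6.5]
finger_gap: 0.0532
finger_force: 62.6
```

{"fn": "servo_tool", "kwargs": {
  "plan": "0 0 0 8 0;0 0 0 16 0;0 0 0 24 0;0 0 0 32 0;0 0 0 40 0"
}}

```text
time_s: 9.65
position: [0.5788, 0.0112, 0.1138]
orientation: [0.002, -0.337, 0.941, -0.0]
ft_force: [-1.9, 1.0, 6.2]
finger_gap: 0.0529
finger_force: 62.6
```

{"fn": "servo_tool", "kwargs": {
  "plan": "0 0 0 8 0;0 0 0 16 0;0 0 0 20 0;0 0 0 20 0"
}}

```text
time_s: 10.05
position: [0.5793, 0.0121, 0.1139]
orientation: [0.003, -0.491, 0.871, 0.0]
ft_force: [-1.3, 3.1, 5.5]
finger_gap: 0.0531
finger_force: 61.9
```

```bash
python3 -c "
from h import *
s=manip.state();print(s['torque'],s['ft_force'],s['joint_positions'],s['orientation'],s['position'])"
```

```text
[ 0.4182257   0.19242043 -1.04848529] [-1.31749763  3.10446299  5.54127696] [-0.05609373  0.35687827  1.83161919  0.00418301  0.94877571 -2.65608316] [ 2.73713967e-03 -4.91123817e-01  8.71085434e-01  2.65895867e-04] [0.57929157 0.01212015 0.11388165]
```

{"fn": "servo_tool", "kwargs": {
  "plan": "0 0 0 -3 0;0 0 0.3 -3 0;0 0 0.6 -3 0;0 0 0.9 -3 0;0 0 1.2 -3 0"
}}

```text
time_s: 10.55
position: [0.5768, 0.0121, 0.1206]
orientation: [0.0, -0.47, 0.883, 0.001]
ft_force: [6.9, 3.7, -18.3]
finger_gap: 0.0529
finger_force: 66.3
```

```bash
python3 m.py; python3 -c "
from h import *
for n in('scene','top'):
  c=manip.capture(n);W=cloud(c);m=(np.hypot(W[...,0]-.577,W[...,1]-.011)<.02)&(W[...,2]<.2);print(n,m.sum(),np.percentile(W[m][:,2],[20,50,80,95]))"
```

```text
[0.57683223 0.01205625 0.12058943] [  6.85566973   3.66717381 -18.31149737] [ 0.67059915 -1.24977299 -0.32179465]
scene 121 [ 0.54157366 -0.01725717  0.14005782] [0.60867751 0.03600001 0.14799321] [0.5751 0.0094 0.144 ]
top 40 [ 0.54080233 -0.01615323  0.14025153] [0.60570929 0.03805683 0.14793439] [0.5733 0.011  0.1441]
scene 176 [0.14912019 0.15212438 0.16035996 0.19359021]
top 101 [0.15264583 0.15446906 0.16162627 0.16697167]
```

{"fn": "servo_tool", "kwargs": {
  "plan": "0 0 0 0 0;0 0 0 0 0;0 0 0 0 0"
}}

```text
time_s: 11.05
position: [0.5769, 0.012, 0.1216]
orientation: [0.0, -0.47, 0.883, 0.001]
ft_force: [3.6, 3.7, -9.8]
finger_gap: 0.053
finger_force: 67.1
```

```bash
python3 - <<'E'
from h import *
s=manip.state();print(s['position'],s['ft_force'],s['torque'])
c=cap('scene','s3.png')
cv2.imwrite('pics/z3.png',cv2.resize(c['img'][90:230,270:400,::-1],(650,600),interpolation=cv2.INTER_CUBIC))
E
```

```text
[0.57688662 0.01203187 0.12162764] [ 3.64727134  3.67393095 -9.84141932] [ 0.67450372 -0.69681864 -0.24209148]
```

View pics/z3.png

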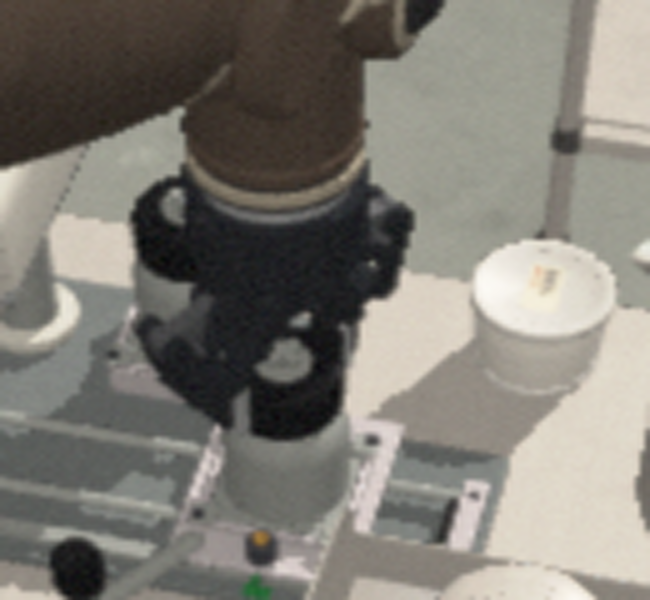

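```bash
python3 - <<'E'
from h import *
c=manip.capture('scene');W=cloud(c)
E=c['extrinsics']
for z in(.156,.160,.164,.168):
    q=E@[.577,.0105,z,1];print(z,q[:2]/q[2]*c['fx']+[c['cx'],c['cy']])
for v in range(162,182,2): print(v,W[v,323:333:2,2].round(3),c['img'][v,323:333:2].mean(1).round())
E
```

```text
0.156 [325.84965681 172.49438316]
0.16 [325.82283143 171.38504333]
0.164 [325.7958482  170.26917553]
0.168 [325.76870572 169.14672196]
162 [0.222 0.225 0.219 0.202 0.196] [31. 31. 33. 37. 54.]
164 [0.216 0.216 0.214 0.011 0.011] [ 38.  27.  44. 119. 118.]
166 [0.213 0.207 0.148 0.151 0.148] [32. 29. 39. 63. 56.]
168 [0.205 0.201 0.147 0.152 0.149] [30. 35. 36. 32. 27.]
170 [0.202 0.162 0.163 0.165 0.149] [ 33. 107. 112. 108.  33.]
172 [0.193 0.162 0.163 0.162 0.153] [ 50. 119. 118. 110. 104.]
174 [0.16  0.158 0.16  0.155 0.155] [ 92. 101. 107. 103. 111.]
176 [0.156 0.156 0.156 0.152 0.152] [116. 111. 119. 115.  95.]
178 [0.151 0.152 0.154 0.151 0.153] [ 66. 108. 110.  75.  35.]
180 [0.152 0.15  0.151 0.149 0.151] [24. 25. 25. 24. 22.]
```

{"fn": "servo_tool", "kwargs": {
  "plan": "0 0 0.4 0 0;0 0 0.8 0 0;0 0 1.2 0 0;0 0 1.2 0 0"
}}

```text
time_s: 11.55
position: [0.5779, 0.0106, 0.1367]
orientation: [0.0, -0.47, 0.882, -0.001]
ft_force: [0.5, -0.6, -1.6]
finger_gap: 0.0528
finger_force: 68.1
```

```bash
cat > cz.py <<'E'
from h import *
s=manip.state();print(s['position'],s['ft_force'],s['torque'])
c=manip.capture('scene');W=cloud(c)
h=cv2.cvtColor(c['img'],cv2.COLOR_RGB2GRAY)
m=(np.hypot(W[...,0]-.577,W[...,1]-.011)<.012)&(h>80)&(W[...,2]>.12)
print(m.sum(),np.percentile(W[m][:,2],[10,50,90]),W[m].mean(0))
E
python3 cz.py
```

```text
[0.57794791 0.01060201 0.13666411] [ 0.52210521 -0.55217153 -1.59695461] [ 0.02826308 -0.01275478  0.00661679]
145 [0.1696419  0.48851207 0.49060928] [0.57601414 0.00886113 0.35308627]
```

{"fn": "servo_tool", "kwargs": {
  "plan": "0 0 2 0 0;0 0 4 0 0;0 0 5.5 0 0;0 0 5.5 0 0;0 0 5.5 0 0"
}}

```text
time_s: 12.1
position: [0.5773, 0.011, 0.1904]
orientation: [0.0, -0.47, 0.883, -0.0]
ft_force: [0.1, 0.1, -1.0]
finger_gap: 0.0526
finger_force: 68.2
```

{"fn": "servo_tool", "kwargs": {
  "plan": "0 0 0 0 0;0 0 0 0 0;0 0 0 0 0"
}}

```text
time_s: 12.4
position: [0.5767, 0.0111, 0.1892]
orientation: [-0.001, -0.47, 0.883, 0.0]
ft_force: [-0.4, -0.1, -0.8]
finger_gap: 0.0525
finger_force: 68.2
```

```bash
python3 - <<'E'
from h import *
s=manip.state();print(s['position'],s['orientation'],s['ft_force'],s['finger_force'],s['time_s'])
c=cap('scene','s4.png')
cv2.imwrite('pics/z4.png',cv2.resize(c['img'][80:230,250:400,::-1],(600,600),interpolation=cv2.INTER_CUBIC))
W=cloud(c);m=(abs(W[...,2]-.092)<.004)&(np.hypot(W[...,0]-.476,W[...,1]-.08)<.03)
print(m.sum(),W[m].mean(0))
E
```

```text
[0.5767476  0.01105607 0.18921364] [-8.34765107e-04 -4.70131638e-01  8.82595776e-01  4.93244165e-04] [-0.43435306 -0.05620429 -0.79957382] 68.15624856128125 12.4
65 [0.47763965 0.07934872 0.09034717]
```

View pics/z4.png

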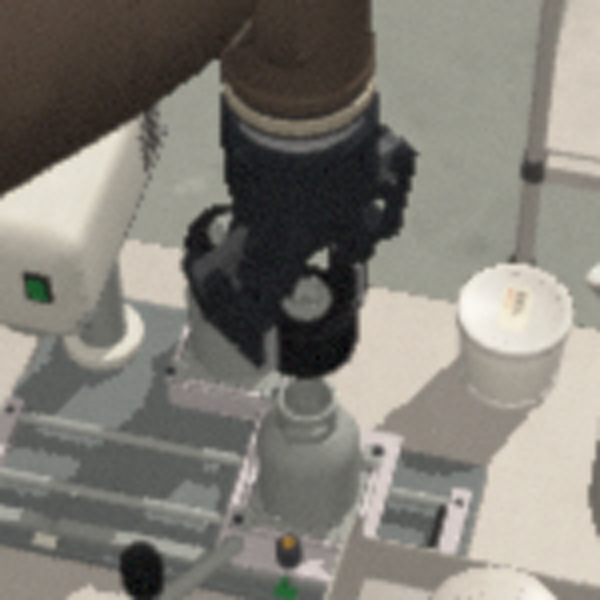

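Cap is off and held above the mouth at (307,390), and the carrier is still at the mark. I'll raise it 2 cm more for margin and hand in.

{"fn": "servo_tool", "kwargs": {
  "plan": "0 0 1 0 0;0 0 2 0 0;0 0 2 0 0;0 0 2 0 0;0 0 2 0 0"
}}

```text
time_s: 12.95
position: [0.5773, 0.011, 0.2103]
orientation: [0.0, -0.47, 0.883, 0.0]
ft_force: [0.0, -0.3, -0.4]
finger_gap: 0.0529
finger_force: 68.2
```

{"fn": "servo_tool", "kwargs": {
  "plan": "0 0 0 0 0;0 0 0 0 0;0 0 0 0 0;0 0 0 0 0;0 0 0 0 0"
}}

```text
time_s: 13.45
position: [0.5774, 0.011, 0.2102]
orientation: [-0.0, -0.47, 0.883, 0.0]
ft_force: [-0.2, -0.7, -1.2]
finger_gap: 0.0529
finger_force: 68.2
```

```bash
python3 - <<'E'
from h import *
c=manip.capture('scene');W=cloud(c);g=c['img'].mean(2)
m=(np.hypot(W[...,0]-.577,W[...,1]-.011)<.03)&(W[...,2]>.15)&(W[...,2]<.26)
m[:130]=0
print(m.sum(),np.percentile(W[m][:,2],[0,2,10,50,90]))
s=manip.state();print(s['position'],s['dq'].round(3) if hasattr(s['dq'],'round') else s['dq'],s['finger_force'])
E
```

```text
541 [0.17385948 0.20687173 0.21603453 0.23787946 0.24731669]
[0.57738914 0.01103933 0.21021543] [-0.001 -0.    -0.002  0.001 -0.001 -0.   ] 68.15620362642221
```

```bash
python3 -c "
from workcell import manip
print(manip.hand_in())"
```

```text
the job is handed in; nothing more can be done
None
```

The job is handed in, though no verdict came back: the carrier rests in the unloading notch, and the cap, unscrewed anticlockwise, is held still and upright with its lower edge about 70 mm above the jar's rim.

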